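Pop the cooler's filter flap with its hidden catch

TASK

Somewhere along the plain steel panel on top of the topping cooler a flush press-catch is hidden. With the fingertips, gently touch the bare steel at either end of the panel first, feel along the panel to the catch, and press it fully home so that the filter flap behind it pops up and stays ajar. Do not touch the flap itself, do not lean hard on anything, and leave the bottles, jars and utensils where they are.

Things in the scene. Friction and masses are not known exactly. Their poses are not given: they have to be found in the camera images.
- cooler: Low stainless countertop cooler, 300 (x) x 500 (y) x 100 mm high, fixed. Origin: centre of its underside; x points to its rear (away from the robot), y to its left, z up. Its flat top holds the panel (80 x 250 mm, sunk 3 mm, in the front half) and the flap (rear half). Louvres, black display and red switch on its front play no part.
- panel_mid (a point): Centre of the plain steel panel's surface, 97 mm above the table, axes as the cooler's: the panel reaches 125 mm to left and right (y) and 40 mm to front and rear (x). Beyond 91 mm along y either end is always bare rigid steel. The catch's centre lies on the line x = 0 here, within 58 mm along y, elsewhere each time and not given.
- catch (a joint): Flat steel press-catch in the panel, 49 (x) x 63 mm (y), opening 52 x 66 mm, thin dark seam, panel's colour. Its face lies 3 mm below the panel's surface. Value: depth pressed straight down in m, 0 untouched, 0.006 home on a firm stop (face then 88 mm above the table). Needs about 7 N, no return spring: stays where pushed.
- flap: Aluminium filter flap, darker middle, 98 (x) x 280 (y) x 4 mm, in the cooler's top behind the panel. Origin mid-hinge, at its edge nearest the panel, 20 mm behind the cooler's centre, 100 mm above the table. Level when shut; the catch drives it (50 rad per m pressed), so its rear edge rises about 30 mm to 0.3 rad of tilt and stays up. Not to be touched.
- shaker: Bystander: glass shaker with a steel cap, 40 mm across, 85 tall, standing on the cooler's top at its right end, beside the flap. Origin: middle of its underside.
- herb_jar: Bystander: amber jar with a green cap, 44 mm across, 70 tall, standing on the cooler's top at its left end, beside the flap. Origin: middle of its underside.
- sauce_bottle: Bystander: red sauce bottle, 60 mm across, 170 tall, standing on the table. Origin: middle of its underside.
- tin: Bystander: yellow-banded tin, 74 mm across, 110 tall, standing on the table. Origin: middle of its underside.
- bowl: Bystander: steel bowl, 120 mm across, 50 tall, on the table. Origin: middle of its underside.
- spatula: Bystander: spatula with black handle lying on the table between the robot and the cooler, to the right. Origin: middle of its underside; it lies along its x.
- spoon: Bystander: steel spoon lying on the table. Origin: middle of its underside; it lies along its x.

How it is judged:
On the way, in this order (a step that is already met when the one before it is completed fails the run):
1. the fingers touch the bare steel at an end of the panel, the catch not yet pressed (contact force between the fingers and anything else above 0.3 N and value of joint catch below 0.0015 m and z of the grasp point in the frame of panel_mid below 0.045 m and x of the grasp point in the frame of panel_mid between -0.045 and 0.045 m and (y of the grasp point in the frame of panel_mid between 0.08 and 0.135 m or y of the grasp point in the frame of panel_mid between -0.135 and -0.08 m)), for 0.03 s.
2. the catch is pressed fully home and the flap pops up (value of joint catch above 0.005 m and angle between flap's own z axis and vertical above 0.24 rad), for 0.1 s.
At the end, for the whole second after the job is handed in: The catch is pressed at least 5 mm of its 6 mm, the flap stays ajar at 0.24 rad or more and at rest, and every bottle, jar and utensil is within 20 mm of where it began (all of step 2 and angular speed of flap below 0.05 rad/s and distance of each of shaker, herb_jar, sauce_bottle, tin, bowl, spatula, spoon from where it was at the start of the episode below 0.02 m); the robot touches nothing.
It fails at once if the flap is touched (contact force between any of the fingers, the arm and flap above 1 N).
It fails at once if the fingers lean on something with more than 60 N (contact force between the fingers and anything else above 60 N).
It fails at once if a bottle, jar or utensil is moved or lifted more than 20 mm (distance of any of shaker, herb_jar, sauce_bottle, tin, bowl, spatula, spoon from where it was at the start of the episode above 0.02 m).
It also fails if it takes over 45 s, if anything falls off the work surface, if the arm or the gripper's body presses on something with over 40 N, if the wrist force passes 120 N, or if a joint passes its speed limit or range.

ROBOT

A 6-joint arm with a two-finger parallel gripper is mounted at the origin on the work surface. World frame = base frame: x ahead of the robot, y to its left, z up, the work surface at z = 0. Lengths are in m, angles in rad, forces in N, time in s.
With the tool pointing down it reaches from about 0.35 to 0.775 m from the base axis. Payload 7.3 kg.
Tool frame: the origin (TCP) lies midway between the tips of the shut fingers; the grasp point (between the pads) lies 19 mm behind it; z points along the fingers, y is the direction in which the jaws open and shut (so a half turn about z gives the same grasp; the last joint's range is limited). The gripper opens to 92 mm and grips with 3 to 60 N. Pads are 19 mm wide; open, the fingers measure 130 mm over their backs; the gripper's body (75 mm by 190 mm) begins 47 mm behind the grasp point.
Start: joints at [0.982, 0.342, 1.524, -0, 1.275, -0.146], TCP at [0.225, 0.474, 0.227] pointing down, gripper open.
Joint ranges: [-2.53, 2.53], [-0.77, 2.02], [0.04, 2.7], [-1, 4.14], [0.28, 2.66], [-3.11, 3.11]. Speed limits (rad/s): [2.57, 2.57, 3.14, 3.14, 3.14, 3.14].

INTERFACE

Orientations are given as [roll, pitch, yaw] about the fixed x, y, z axes, in that order (R = Rz(yaw) Ry(pitch) Rx(roll)).
In Python, from cell import robot gives the robot as it stands.
- The arm moves only by the shell command python3 -m crank 'ROWS' [FORCE]. ROWS is a JSON object of lists of equal length, an entry for each row: "claw": the opening, from 0 (shut) to 1 (fully open); "delta_pos": the shift along the tool's x, y, z in units of 25 mm (1.0 is 25 mm), a list of three; "roll": the turn about the tool's z in units of 6 degrees (1.0 is 6 degrees). In form: {"claw": [claw, ...], "delta_pos": [[dx, dy, dz], ...], "roll": [roll, ...]}. A call has exactly 8 rows; each row is the pose to reach, as a shift and turn from the pose commanded when the call began, along the tool's axes at that moment; what a row does not reach only later rows make up. A row lasts 1/12 s, in which the tool goes at most 41.7 mm and 7.16 degrees, less where a joint would pass 70% of its speed; a pose out of reach is approached as far as the arm can. A call with a gripper value outside its range is refused whole. The fingers move at their own pace and stop on an object; FORCE is the grip in N (left out, the last holds). Time passes only in rows, so rows that repeat a pose let the fingers close, or fill a call up. It gives the time, the measured TCP pose, the force and the opening at its end, in the units of the state.
- robot.observe(): the state, without advancing time (a new reading comes with each control period).
- robot.read_camera(name): name is "side" or "top" or "wrist"; returns a dict with "color" (420x560x3 uint8, blue, green, red), "fx", "fy", "cx", "cy" (pixels), "k1" (the pictures are not rectified: a ray, as slopes to the right and down, at radius r is drawn at 1 + k1 r^2 times it, then the intrinsics apply), "rvec" (rotation vector, rad) and "tvec" (3), from world to camera coordinates, as OpenCV has them; the wrist camera has in their place "hand_eye" (4x4, takes a point from camera to tool coordinates, whose origin is the TCP and whose axes are the flange's). Camera axes: x right, y down, z forward; pixel columns grow to the right and rows downward; lengths in m; the calibration is good to about 2 mm. A picture is of the moment at which its call begins: read the wrist's pose just before it. There is no depth.
- robot.hand_in(): hands the job in, once; it reports no verdict.
The state is a dict: "time": time; "qpos": joint angles; "qvel": joint speeds; "joint_efforts": joint torques, N m; "tool_pos": TCP position; "tool_rot": TCP orientation; "contact_force": force on the tool from outside, world axes, zero at the start; "torque": the same for the moment, N m; "opening": finger opening in m.
Only numpy, scipy, OpenCV 4.12 (cv2) and the standard library are available. Lean on these libraries where they do the work, as an engineer would, in place of code of your own. Each camera call takes 0.05 s, during which the arm holds its last target.

## Working session

There is one attempt and no reset: what is moved stays moved. The work goes in short steps, Python scripts to look and compute and a shell command to move; the robot and the scene stay as the last step left them, time stands still between calls to the robot, and variables do not carry over. Pictures are saved under pics/ and viewed, and the job is handed in when it is done.

```bash
mkdir -p pics; ls; python3 - <<'E'
from cell import robot
import cv2
o=robot.observe(); print(o)
for n in("top","side","wrist"):
    c=robot.read_camera(n); cv2.imwrite(f"pics/{n}0.png",c["color"]); print(n,{k:v for k,v in c.items() if k!="color"})
E
```

```text
pics
{'time': 0.0, 'qpos': array([ 9.81999529e-01,  3.42715010e-01,  1.52503434e+00, -2.18650588e-06,
        1.27539491e+00, -1.46033091e-01]), 'qvel': array([-0.00167052,  0.00084569,  0.00149592,  0.00204847, -0.00037723,
       -0.00059214]), 'joint_efforts': array([-9.40359168e-04, -4.31235158e+01, -2.44225538e+01,  7.18916254e-02,
        5.57947950e-02, -1.78237515e-04]), 'tool_pos': array([0.22469356, 0.47402808, 0.22604292]), 'tool_rot': array([-3.14005726e+00, -2.23712329e-04,  2.69882941e+00]), 'contact_force': array([ 0.0216185 , -0.25920255, -0.17652513]), 'torque': array([-0.03897328, -0.0218784 , -0.0242056 ]), 'opening': 0.09164185678113662}
top {'fx': 425.124542817974, 'fy': 425.124542817974, 'cx': 284.13723609885136, 'cy': 206.90017022951997, 'k1': 0.014832063171759452, 'rvec': array([ 2.22047527, -2.1826033 ,  0.09077267]), 'tvec': array([-0.01518663,  0.50470509,  1.22334902])}
side {'fx': 417.76128267478543, 'fy': 417.76128267478543, 'cx': 271.06957838911535, 'cy': 212.19758311212883, 'k1': -0.09350170724079929, 'rvec': array([ 2.04821617, -0.32181089,  0.17434601]), 'tvec': array([-0.47033331,  0.16471474,  1.25560466])}
wrist {'fx': 362.5327684475704, 'fy': 362.5327684475704, 'cx': 278.99569612102744, 'cy': 204.63121427766518, 'k1': -0.05987111010884974, 'hand_eye': array([[-3.19954970e-04, -9.52734278e-01, -3.03804695e-01,
         8.34016576e-02],
       [ 9.99999948e-01, -2.96337654e-04, -1.23842432e-04,
         1.85532701e-04],
       [ 2.79601597e-05, -3.03804719e-01,  9.52734324e-01,
        -1.58965548e-01],
       [ 0.00000000e+00,  0.00000000e+00,  0.00000000e+00,
         1.00000000e+00]])}
```

View pics/top0.png

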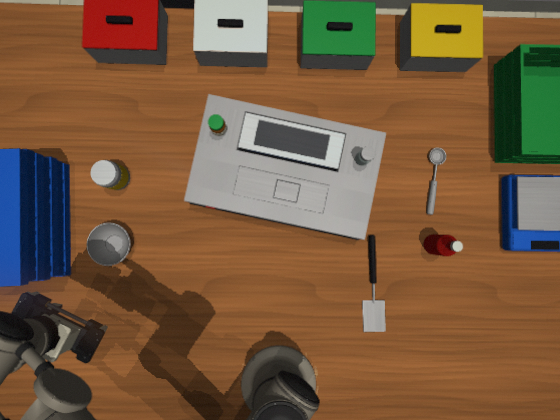

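View pics/side0.png

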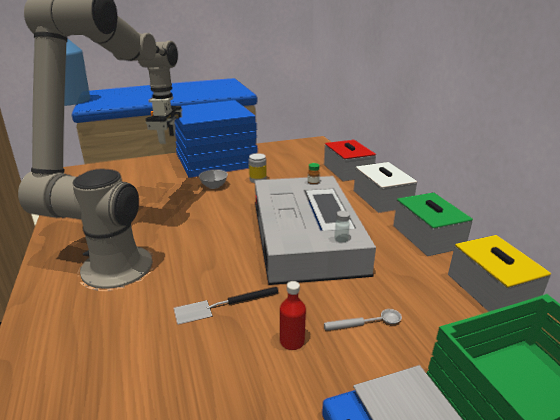

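The top view shows the cooler at about (286,167), the panel at about (281,190) and a faint seam, the likely catch, at about (287,191). The side view agrees. I'll zoom in to measure.

```bash
cat > h.py <<'E'
import numpy as np, cv2
from scipy.spatial.transform import Rotation as Ro
def ray(c,px):
    px=np.atleast_2d(np.float64(px)); K=np.array([[c["fx"],0,c["cx"]],[0,c["fy"],c["cy"]],[0,0,1]])
    u=cv2.undistortPoints(px.reshape(-1,1,2),K,np.array([c["k1"],0,0,0,0])).reshape(-1,2)
    return np.c_[u,np.ones(len(u))]
def onplane(c,px,z,pose=None):
    d=ray(c,px)
    if "rvec" in c:
        R=cv2.Rodrigues(c["rvec"])[0]; o=-R.T@c["tvec"]; D=d@R
    else:
        p,r=pose; Rt=Ro.from_euler("xyz",r).as_matrix(); H=c["hand_eye"]
        o=p+Rt@H[:3,3]; D=d@(Rt@H[:3,:3]).T
    return o+D*((z-o[2])/D[:,2])[:,None]
E
python3 - <<'E'
from cell import robot
import cv2
from h import *
im=cv2.imread("pics/top0.png")
cr=im[85:250,170:400]; cr=cv2.resize(cr,None,fx=3.4,fy=3.4,interpolation=cv2.INTER_CUBIC)
cv2.imwrite("pics/topcrop.png",cr)
E
```

```text
(no output)
```

View pics/topcrop.png

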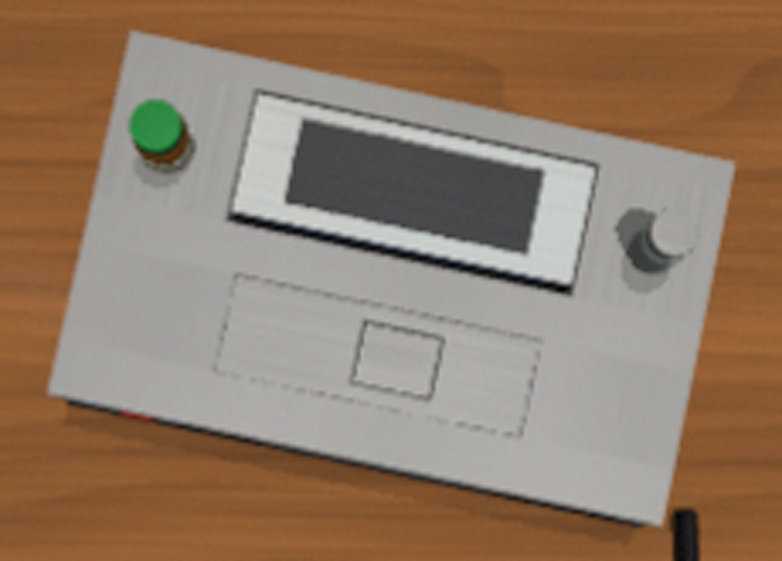

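The catch seam has crop corners of about (363,321), (443,338), (432,399) and (351,383). The panel corners are about (236,275), (541,340), (521,437) and (215,373).

```bash
python3 - <<'E'
from cell import robot
from h import *
c=robot.read_camera("top"); o=robot.observe()
f=lambda a:(np.array(a)+.5)/3.4-.5+[170,85]
C=onplane(c,f([(131,30),(735,163),(662,524),(50,396)]),.1)
P=onplane(c,f([(236,275),(541,340),(521,437),(215,373)]),.0985)
K=onplane(c,f([(363,321),(443,338),(432,399),(351,383)]),.096)
for n,A in zip("CPK",(C,P,K)):
    print(n,A[:,:2].round(4).tolist(),"mid",A.mean(0).round(4),"yaw",np.arctan2(*( (A[0]-A[1]+A[3]-A[2])[[0,1]]*[-1,1])), "len",np.linalg.norm(A[0]-A[1]),np.linalg.norm(A[1]-A[2]))
d=A[0]-A[1]+A[3]-A[2]
yaw=np.arctan2(C[0][1]-C[1][1],C[0][0]-C[1][0])-np.pi/2
print("yaw",yaw)
for A in(C,P):
    d=A[0]-A[1]+A[3]-A[2]; print(np.arctan2(d[1],d[0])-np.pi/2)
yaw=np.mean([np.arctan2((A[0]-A[1]+A[3]-A[2])[1],(A[0]-A[1]+A[3]-A[2])[0])-np.pi/2 for A in(C,P)])
R=np.array([[np.cos(yaw),-np.sin(yaw)],[np.sin(yaw),np.cos(yaw)]])
pm=P.mean(0)[:2]
print("panel in cooler",R.T@(pm-C.mean(0)[:2]),"catch in panel",R.T@(K.mean(0)[:2]-pm))
Rt=Ro.from_euler("xyz",o["tool_rot"]).as_matrix();print(Rt.round(3),o["time"],np.rad2deg(yaw))
E
```

```text
C [[0.8076, 0.2088], [0.7098, -0.2814], [0.4171, -0.2236], [0.5106, 0.265]] mid [ 0.6113 -0.0078  0.1   ] yaw -0.1930168191877708 len 0.4998750532209809 0.2983334010981465
P [[0.6106, 0.1201], [0.5629, -0.1256], [0.4847, -0.1104], [0.5315, 0.135]] mid [0.5474 0.0048 0.0985] yaw -0.19015607229767162 len 0.2502767004759938 0.07976486458101939
K [[0.5759, 0.0176], [0.5634, -0.0469], [0.514, -0.0388], [0.5257, 0.0264]] mid [ 0.5447 -0.0104  0.096 ] yaw -0.18425316948751372 len 0.06575674855575853 0.04999936883268308
yaw -0.19699101911889572
-0.1930168191877708
-0.19015607229767162
panel in cooler [-0.06508382  0.00017497] catch in panel [ 0.00024239 -0.01543709]
[[-0.904  0.428 -0.001]
 [ 0.428  0.904 -0.001]
 [ 0.    -0.001 -1.   ]] 0.2 -10.977094752970064
```

```bash
python3 -m crank '{"claw":[0,0,0,0,0,0,0,0],"delta_pos":[[-1,-0.4,0],[-2.3,-0.95,0],[-3.7,-1.5,0],[-5.1,-2.1,0],[-6.5,-2.65,0],[-7.9,-3.2,0],[-9.0,-3.7,0],[-9.5,-3.9,0]],"roll":[-0.3,-0.6,-0.9,-1.2,-1.5,-1.8,-2.1,-2.4]}' 20
```

```text
time: 0.87
tool_pos: [0.3998, 0.2817, 0.2266]
tool_rot: [-3.141, 0.001, 2.949]
contact_force: [0.9, 0.3, 0.2]
opening: 0.0433
```

```bash
cat > go.py <<'E'
import sys
from cell import robot
from h import *
# usage: go.py panel_x panel_y tcp_z : shift in tool units
yaw=-0.1917; pm=np.array([.5475,.005])
R=np.array([[np.cos(yaw),-np.sin(yaw)],[np.sin(yaw),np.cos(yaw)]])
x,y,z=map(float,sys.argv[1:4])
t=np.r_[pm+R@[x,y],z]; o=robot.observe()
Rt=Ro.from_euler("xyz",o["tool_rot"]).as_matrix()
print("t",o["time"],"pos",o["tool_pos"].round(4),"panel",(R.T@(o["tool_pos"][:2]-pm)).round(4),"F",o["contact_force"].round(2),"open",round(o["opening"],4))
print("shift",(Rt.T@(t-o["tool_pos"])/.025).round(2),"roll",((yaw+np.pi-o["tool_rot"][2])*-180/np.pi/6).round(3))
E
python3 go.py 0 0.098 0.16
```

```text
t 0.8667 pos [0.3998 0.2817 0.2266] panel [-0.1977  0.2435] F [0.94 0.28 0.23] open 0.0433
shift [-7.91 -5.81  2.67] roll -0.01
```

```bash
python3 -m crank '{"claw":[0,0,0,0,0,0,0,0],"delta_pos":[[-1,-0.75,0.2],[-2.2,-1.6,0.5],[-3.5,-2.5,0.9],[-4.8,-3.5,1.3],[-6,-4.4,1.8],[-7.1,-5.2,2.3],[-7.8,-5.7,2.6],[-7.9,-5.8,2.67]],"roll":[0,0,0,0,0,0,0,0]}' 20; python3 go.py 0 0.098 0.105
python3 - <<'E'
from cell import robot
import cv2
cv2.imwrite("pics/top1.png",cv2.resize(robot.read_camera("top")["color"][60:270,130:410],None,fx=2.6,fy=2.6))
c=robot.read_camera("wrist");cv2.imwrite("pics/w1.png",c["color"])
E
```

```text
time: 1.53
tool_pos: [0.5656, 0.1013, 0.1578]
tool_rot: [-3.14, -0.002, 2.946]
contact_force: [-1.3, 1.1, -0.7]
opening: 0.0003
t 1.5333 pos [0.5656 0.1013 0.1578] panel [-0.0006  0.098 ] F [-1.35  1.1  -0.65] open 0.0003
shift [-0.03  0.    2.11] roll -0.032
```

View pics/w1.png

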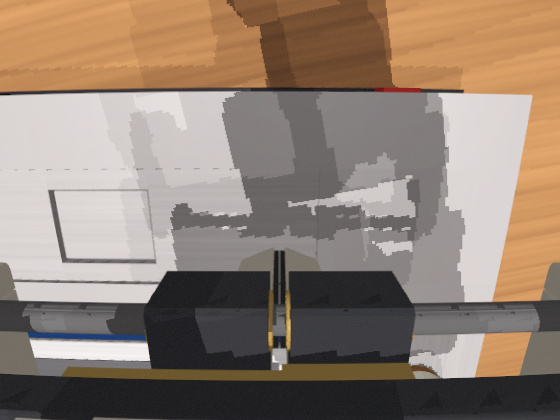

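View pics/top1.png

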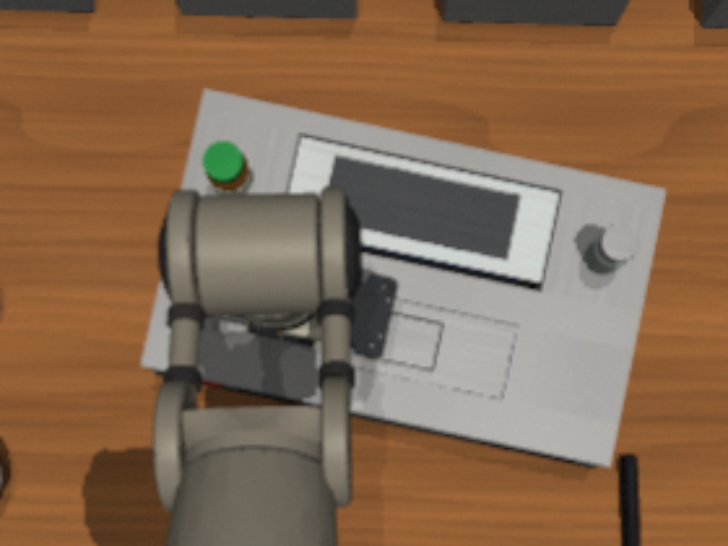

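The wrist view shows the catch's opening with corners (49,190), (148,190), (156,262) and (63,262). The panel's left end seam is at column ≈319, and the fingers sit just inside it at ≈279. The top view agrees. I'll use the wrist view to cross-check the catch position.

```bash
python3 - <<'E'
from cell import robot
from h import *
o=robot.observe(); c=robot.read_camera("wrist")
W=onplane(c,[(49,190),(148,190),(156,262),(63,262),(319,168)],.097,(o["tool_pos"],o["tool_rot"]))
y=-.1917;R=np.array([[np.cos(y),-np.sin(y)],[np.sin(y),np.cos(y)]])
L=(W[:,:2]-[.5475,.005])@R;print(L.round(4),L[:4].mean(0).round(4))
E
python3 go.py 0 0.098 0.105
```

```text
[[-0.026  -0.0485]
 [-0.0257  0.0171]
 [ 0.0249  0.0169]
 [ 0.0255 -0.0488]
 [-0.0396  0.1254]] [-0.0003 -0.0158]
t 1.6833 pos [0.5635 0.1049 0.1597] panel [-0.0033  0.1011] F [-0.5  -0.33 -0.6 ] open 0.0005
shift [-0.14 -0.12  2.19] roll -0.003
```

The wrist view puts the catch at y = −15.8 mm, which matches the top view's −15.4 mm. I'll descend to just above the end plate.

```bash
python3 -m crank '{"claw":[0,0,0,0,0,0,0,0],"delta_pos":[[-0.1,-0.1,0.4],[-0.14,-0.12,0.9],[-0.14,-0.12,1.4],[-0.14,-0.12,1.8],[-0.14,-0.12,2.0],[-0.14,-0.12,2.1],[-0.14,-0.12,2.15],[-0.14,-0.12,2.15]],"roll":[0,0,0,0,0,0,0,0]}' 20; python3 go.py 0 0.098 0.097
```

```text
time: 2.35
tool_pos: [0.567, 0.1013, 0.1065]
tool_rot: [3.141, 0.001, 2.951]
contact_force: [-0.7, -0.0, 0.3]
opening: 0.0008
t 2.35 pos [0.567  0.1013 0.1065] panel [0.0008 0.0982] F [-0.71 -0.04  0.25] open 0.0008
shift [ 0.03 -0.01  0.38] roll 0.006
```

```bash
python3 -m crank '{"claw":[0,0,0,0,0,0,0,0],"delta_pos":[[0,0,0.06],[0,0,0.12],[0,0,0.18],[0,0,0.24],[0,0,0.29],[0,0,0.34],[0,0,0.38],[0,0,0.38]],"roll":[0,0,0,0,0,0,0,0]}' 20; python3 go.py 0 0.098 0.097
```

```text
time: 3.02
tool_pos: [0.5669, 0.101, 0.0973]
tool_rot: [3.142, 0.0, 2.95]
contact_force: [-2.0, -0.4, 4.8]
opening: 0.0003
t 3.0167 pos [0.5669 0.101  0.0973] panel [0.0008 0.0979] F [-2.04 -0.39  4.78] open 0.0003
shift [0.03 0.   0.01] roll 0.003
```

Contact, at about 4.8 N and z = 97.3 mm. One slight extra press will confirm it before I lift.

```bash
python3 -m crank '{"claw":[0,0,0,0,0,0,0,0],"delta_pos":[[0,0,0.02],[0,0,0.04],[0,0,0.04],[0,0,0.04],[0,0,0.04],[0,0,0.04],[0,0,0.04],[0,0,0.04]],"roll":[0,0,0,0,0,0,0,0]}' 20; python3 go.py 0 -0.0156 0.105
```

```text
time: 3.68
tool_pos: [0.567, 0.101, 0.0972]
tool_rot: [3.141, 0.001, 2.95]
contact_force: [-4.5, -1.5, 11.0]
opening: 0.0001
t 3.6833 pos [0.567  0.101  0.0972] panel [0.0008 0.0979] F [-4.53 -1.51 10.98] open 0.0001
shift [ 0.03 -4.54 -0.31] roll 0.003
```

The end plate is firm: 11 N with no movement, which makes the stiffness about 6 N/mm. Next I'll lift and move over the catch.

```bash
python3 -m crank '{"claw":[0,0,0,0,0,0,0,0],"delta_pos":[[0,0,-0.25],[0,-0.3,-0.5],[0.03,-1.2,-0.5],[0.03,-2.3,-0.5],[0.03,-3.4,-0.5],[0.03,-4.2,-0.5],[0.03,-4.54,-0.5],[0.03,-4.54,-0.5]],"roll":[0,0,0,0,0,0,0,0]}' 20; python3 -m crank '{"claw":[0,0,0,0,0,0,0,0],"delta_pos":[[0,0,0],[0,0,0],[0,0,0],[0,0,0.1],[0,0,0.2],[0,0,0.3],[0,0,0.4],[0,0,0.4]],"roll":[0,0,0,0,0,0,0,0]}' 20; python3 go.py 0 -0.0156 0.094
```

```text
time: 4.35
tool_pos: [0.5445, -0.0122, 0.1085]
tool_rot: [-3.141, 0.0, 2.947]
contact_force: [-0.3, 0.4, -1.1]
opening: 0.0002
time: 5.02
tool_pos: [0.5442, -0.0101, 0.0975]
tool_rot: [3.142, -0.001, 2.95]
contact_force: [-0.2, -0.5, -0.1]
opening: 0.0004
t 5.0167 pos [ 0.5442 -0.0101  0.0975] panel [-0.0004 -0.0154] F [-0.19 -0.51 -0.14] open 0.0004
shift [-0.02 -0.01  0.14] roll 0.004
```

It's over the catch, with no force at the panel's level. Now I'll press slowly.

```bash
python3 -m crank '{"claw":[0,0,0,0,0,0,0,0],"delta_pos":[[0,0,0.06],[0,0,0.12],[0,0,0.17],[0,0,0.22],[0,0,0.27],[0,0,0.32],[0,0,0.37],[0,0,0.4]],"roll":[0,0,0,0,0,0,0,0]}' 20; python3 go.py 0 -0.0156 0.088
```

```text
time: 5.68
tool_pos: [0.5447, -0.0103, 0.0889]
tool_rot: [3.141, 0.001, 2.95]
contact_force: [-2.1, 0.3, 6.8]
opening: 0.0007
t 5.6833 pos [ 0.5447 -0.0103  0.0889] panel [ 0.0001 -0.0156] F [-2.1   0.32  6.77] open 0.0007
shift [ 0.01 -0.    0.04] roll 0.002
```

The catch is moving at about 7 N. I'll go on to the firm stop.

```bash
python3 -m crank '{"claw":[0,0,0,0,0,0,0,0],"delta_pos":[[0,0,0.03],[0,0,0.06],[0,0,0.08],[0,0,0.1],[0,0,0.1],[0,0,0.1],[0,0,0.1],[0,0,0.1]],"roll":[0,0,0,0,0,0,0,0]}' 20; python3 go.py 0 -0.0156 0.088
```

```text
time: 6.35
tool_pos: [0.5447, -0.0103, 0.0881]
tool_rot: [3.142, 0.002, 2.95]
contact_force: [-6.8, 0.4, 18.4]
opening: 0.0003
t 6.35 pos [ 0.5447 -0.0103  0.0881] panel [ 0.0002 -0.0156] F [-6.82  0.43 18.36] open 0.0003
shift [ 0.01 -0.    0.  ] roll 0.003
```

It's home at z = 88.1 mm, with 18 N on the stop. I'll lift straight up, then back off toward the robot.

```bash
python3 -m crank '{"claw":[0,0,0,0,0,0,0,0],"delta_pos":[[0,0,-0.3],[0,0,-0.8],[0,0,-1.6],[0,0,-2.6],[0,0,-3.6],[0,0,-4.4],[0,0,-5],[0,0,-5]],"roll":[0,0,0,0,0,0,0,0]}' 20; python3 -m crank '{"claw":[0,0,0,0,0,0,0,0],"delta_pos":[[0.7,0.3,0],[1.7,0.9,0],[2.7,1.9,0],[3.7,2.9,0],[4.3,3.9,0],[4.4,4.9,0],[4.4,5.5,0],[4.4,5.6,0]],"roll":[0,0,0,0,0,0,0,0]}' 20
python3 - <<'E'
from cell import robot
import cv2
a=robot.read_camera("top")["color"];cv2.imwrite("pics/top2.png",a)
a=robot.read_camera("side")["color"];cv2.imwrite("pics/side2.png",cv2.resize(a[140:380,130:440],None,fx=2.4,fy=2.4,interpolation=cv2.INTER_CUBIC))
print(robot.observe()["contact_force"])
E
```

```text
time: 7.02
tool_pos: [0.5463, -0.0106, 0.2142]
tool_rot: [3.141, 0.007, 2.95]
contact_force: [0.4, 0.4, 0.9]
opening: 0.0002
time: 7.68
tool_pos: [0.4628, 0.1502, 0.2099]
tool_rot: [3.141, -0.001, 2.953]
contact_force: [-0.2, 0.1, 0.1]
opening: 0.0006
[-0.39626491  0.02378286 -0.60260296]
```

View pics/side2.png

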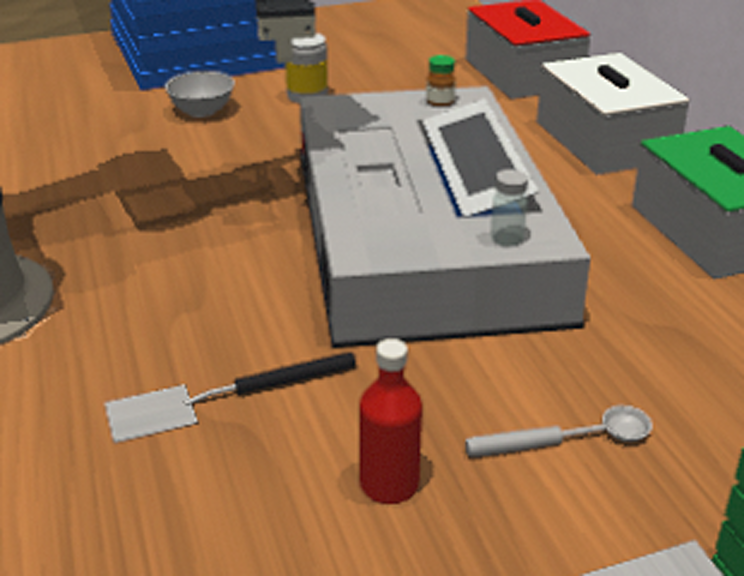

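View pics/top2.png

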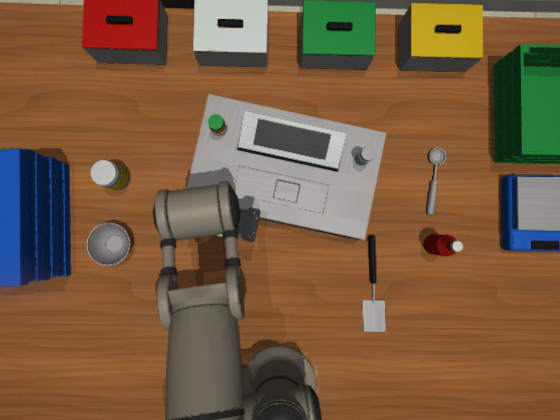

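In the side view the flap, at about (480,160), is clearly tilted up at its rear and the catch, at about (378,172), is sunk. In the top view all the bystanders are at the same pixels as before. The arm is clear of everything, so I'm handing in.

```bash
python3 -c "
from cell import robot
print(robot.hand_in()); print(robot.observe()['time'])"
```

```text
the job is handed in; nothing more can be done
None
the job is handed in; nothing more can be done
```

The catch is pressed home, the flap stands ajar, and I handed the job in at about 8 s of robot time; no verdict was reported.

- **Finding the catch:** I located the catch by its seam in the cameras rather than feeling for it along the panel. The top view put it at y = −15.4 mm from the panel's centre and the wrist view at −15.8 mm.
- **End touch:** With the fingers shut, I touched the bare steel at the left end, at y = +98 mm. They made contact at z = 97.3 mm, and at 11 N the panel did not give. I touched only that one end.
- **Press:** I lifted, moved over the catch and pressed slowly. It gave at about 7 N and stopped at z = 88.1 mm with about 18 N measured upward. That depth is about 5.9 mm, which would put the flap near 0.3 rad.
- **Last checks:** After I backed the arm off, the flap was visibly tilted up, all the bystanders looked unmoved in the pictures, and the force on the tool was near zero. I did not measure the flap's angle directly. No check failed or disagreed.

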